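# Shim the rocking tube mixer

### The job

The tube mixer on the lab bench rocks because its orange foot does not reach the bench. With the fingertips, push the blue wedge along the bench, thin end first, under the orange foot until it is snug and takes weight, without jacking the mixer out of level; then press down firmly (about 10 N) on the green dot above that foot for a second to check that it no longer rocks, and move clear. Slide the wedge only, never pick it up, do not shove or tip the mixer, and leave the rack, the jar and the box where they are.

Things in the scene. Friction and masses are not known exactly. Their poses are not given: they have to be found in the camera images.
- wedge: Blue wedge lying loose on the bench, 120 mm long, 48 mm wide, about 0.12 kg; 3 mm thick at the thin end, rising evenly (1 in 6) to an upright heel face 23 mm high. Origin: centre of its underside; x axis along its length to the thin end (at +60 mm; heel face at -60 mm), z up. It starts 10 to 60 mm short of the orange foot, roughly pointing at it.
- foot_under (a point): Centre of the underside of the orange foot, a disc of 24 mm diameter, 8 mm high, under one corner of the mixer. Its height (8 to 11 mm) is the gap to fill. Its edge is 13 mm inside the mixer's end face. As the wedge becomes snug the push force rises steeply from about 1 N; a push of 8 to 10 N on the heel seats it well with the mixer still level.
- mixer: Tube roller mixer, loose, about 4.5 kg: white housing 180 (x) by 260 mm (y), underside 22 mm above the bench, four black rollers between two flat grey end blocks 117 mm high. Origin: at bench height under its centre; z up. It stands on three black feet; the orange fourth is at x = +70, y = -105 mm and is reached from the -y end.
- pad (a point): Green dot, 18 mm diameter, on the flat grey top of the mixer's end block, straight above the orange foot, 117 mm above the bench. Unshimmed, 3 to 5 N down here tips the mixer.
- tube_rack: White low rack of capped tubes, loose, 50 x 110 mm, 49 mm high; origin at the centre of its underside. Bystander.
- jar: Small amber jar with a white cap, loose, 44 mm diameter, 50 mm high; origin at the centre of its underside. Bystander.
- tip_box: Blue box with a yellow lid, loose, 80 x 110 mm, 58 mm high; origin at the centre of its underside. Bystander.
There are look-alikes about, which are no part of the job. Of the things that look like the wedge, the largest one is meant.

How it is judged:
On the way, in this order (a step that is already met when the one before it is completed fails the run):
1. the wedge is snug under the orange foot and carries it, the mixer level (contact force between wedge and mixer above 1 N and angle between mixer's own z axis and vertical below 0.015 rad and x of foot_under in the frame of wedge between -0.02 and 0.052 m and y of foot_under in the frame of wedge between -0.022 and 0.022 m), for 0.3 s.
2. fingers press down with more than 5 N on the mixer's corner above the orange foot, near the green dot, and it does not rock (contact force between the fingers and mixer above 5 N and horizontal distance between the grasp point and pad below 0.06 m and height (world z) of the grasp point above 0.117 m and angle between mixer's own z axis and vertical below 0.015 rad and x of foot_under in the frame of wedge between -0.02 and 0.052 m and y of foot_under in the frame of wedge between -0.022 and 0.022 m), for 0.3 s.
At the end, for the whole second after the job is handed in: The thin end of the wedge lies under the orange foot (foot centre at least 8 mm in from the thin edge and within 22 mm of the wedge's centre line), the wedge carries the foot with more than 0.7 N, the mixer is level within 0.015 rad, and both are at rest (contact force between wedge and mixer above 0.7 N and angle between mixer's own z axis and vertical below 0.015 rad and linear speed of each of wedge, mixer below 0.01 m/s and x of foot_under in the frame of wedge between -0.02 and 0.052 m and y of foot_under in the frame of wedge between -0.022 and 0.022 m); the robot touches nothing.
It fails at once if the wedge is lifted off the bench or tipped (height (world z) of wedge above 0.012 m or angle between wedge's own z axis and vertical above 0.3 rad).
It fails at once if the mixer is shoved more than 25 mm or tipped (distance of mixer from where it was at the start of the episode above 0.025 m or angle between mixer's own z axis and vertical above 0.13 rad).
It fails at once if the rack is moved more than 20 mm or knocked over (distance of tube_rack from where it was at the start of the episode above 0.02 m or angle between tube_rack's own z axis and vertical above 0.4 rad).
It fails at once if the jar is moved more than 20 mm or knocked over (distance of jar from where it was at the start of the episode above 0.02 m or angle between jar's own z axis and vertical above 0.4 rad).
It fails at once if the box is moved more than 20 mm or knocked over (distance of tip_box from where it was at the start of the episode above 0.02 m or angle between tip_box's own z axis and vertical above 0.4 rad).
It also fails if it takes over 51 s, if anything falls off the work surface, if the arm or the gripper's body presses on something with over 40 N, if the wrist force passes 120 N, or if a joint passes its speed limit or range.

### The arm

A 6-joint arm with a two-finger parallel gripper is mounted at the origin on the work surface. World frame = base frame: x ahead of the robot, y to its left, z up, the work surface at z = 0. Lengths are in m, angles in rad, forces in N, time in s.
With the tool pointing down it reaches from about 0.4 to 0.825 m from the base axis. Payload 7 kg.
Tool frame: the origin (TCP) lies at the centre of the arm's flange, where the gripper is bolted on; the fingertips stand 178 mm ahead of it and the grasp point (between the pads) lies 159 mm ahead of it; z points along the fingers, y is the direction in which the jaws open and shut (so a half turn about z gives the same grasp; the last joint's range is limited). The gripper opens to 88 mm and grips with 3 to 60 N. Pads are 19 mm wide; open, the fingers measure 130 mm over their backs; the gripper's body (78 mm by 193 mm) begins 47 mm behind the grasp point.
Start: joints at [1.439, 0.359, 0.012, 0, -1.224, -0.288], TCP at [0.275, 0.616, 0.405] pointing down, gripper open.
Joint ranges: [-3.07, 3.07], [-1.43, 2.12], [-1.02, 1.25], [-3.03, 1.67], [-3.05, -0], [-3.03, 3.03]. Speed limits (rad/s): [2.39, 2.39, 3.01, 3.14, 3.14, 3.14].

### API

Orientations are given as [roll, pitch, yaw] about the fixed x, y, z axes, in that order (R = Rz(yaw) Ry(pitch) Rx(roll)).
In Python, from station import * gives the robot as it stands.
- The arm moves only by the tool send_rows, never from a script. Its argument "motion" is a list of rows, each an object with "offset": the shift along the tool's x, y, z in cm, a list of three; "turn": the turn about the tool's z in degrees. In form: [{"offset": [x, y, z], "turn": turn}, ...]. A call has 1 to 8 rows; each row is the pose to reach, as a shift and turn from the pose commanded when the call began, along the tool's axes at that moment; what a row does not reach only later rows make up. A row lasts 1/10 s, in which the tool goes at most 50 mm and 8.59 degrees, less where a joint would pass 70% of its speed; a pose out of reach is approached as far as the arm can. A call with a gripper value outside its range is refused whole. "hand" is the opening, from -1 (shut) to 1 (fully open), set as the call begins (left out, the last holds). The fingers move at their own pace and stop on an object; "squeeze" is the grip in N (left out, the last holds). Time passes only in rows, so rows that repeat a pose let the fingers close. It gives the time, the measured TCP pose, the force and the opening at its end, in the units of the state.
- get_state(): the state, without advancing time (a new reading comes with each control period).
- grab_frame(name): name is "scene" or "top"; returns a dict with "frame" (400x640x3 uint8, blue, green, red), "range_z" (400x640 float32, m along the optical axis (not along the pixel's ray), 0 where there is no reading), "vertical_fov" (degrees; the focal length in pixels is half the picture's height over the tangent of half this angle, whatever the lens; pixels are square), "cx", "cy" (the principal point, pixels), "cam_to_world" (4x4, takes a point from camera to world coordinates). Camera axes: x right, y up, looking along -z (the intrinsics and any distortion apply to the point x, -y, -z); pixel columns grow to the right and rows downward; lengths in m; the calibration is good to about 2 mm. A picture is of the moment at which its call begins.
- job_done(): hands the job in, once; it reports no verdict.
The state is a dict: "t": time; "q": joint angles; "qd": joint speeds; "joint_efforts": joint torques, N m; "eef_pos": TCP position; "ee_rot": TCP orientation; "force": force on the tool from outside, world axes, zero at the start; "moment": the same for the moment, N m; "width": finger opening in m.
Only numpy, scipy, OpenCV 4.12 (cv2) and the standard library are available. Lean on these libraries where they do the work, as an engineer would, in place of code of your own. Each camera call takes 0.05 s, during which the arm holds its last target. There are 200 camera calls.

## Working session

There is one attempt and no reset: what is moved stays moved. The work goes in short steps, Python scripts to look and compute and a tool call to move; the robot and the scene stay as the last step left them, time stands still between calls to the robot, and variables do not carry over. Pictures are saved under pics/ and viewed, about 8 in all and at most 12, crops included, and the job is handed in when it is done.

Besides the shell and the picture viewer there is one more tool, called as name(argument=value, ...), one argument or row to a line, values as JSON. send_rows: Moves the arm, as the interface text tells. Its arguments: {"type":"object","properties":{"motion":{"type":"array"},"hand":{"type":"number"},"squeeze":{"type":"number"}},"required":["motion"]}

```bash
mkdir -p pics; ls
python3 - <<'E'
from station import *
import cv2,numpy as np,pickle
s=get_state();print({k:np.round(v,4).tolist() for k,v in s.items()})
d={}
for n in("scene","top"):
    f=grab_frame(n);d[n]=f;cv2.imwrite(f"pics/{n}0.png",f["frame"]);print(n,f["vertical_fov"],f["cx"],f["cy"],np.round(f["cam_to_world"],3).tolist(),[k for k in f])
pickle.dump(d,open("f0.pkl","wb"))
E
```

```text
pics
{'t': 0.0, 'q': [1.4391, 0.3594, 0.0111, -0.0004, -1.2241, -0.2881], 'qd': [-0.0004, 0.0011, -0.001, -0.0003, -0.0012, -0.0007], 'joint_efforts': [0.0002, -58.2717, 29.3053, 6.9975, 0.007, -0.0001], 'eef_pos': [0.2751, 0.6162, 0.4037], 'ee_rot': [3.14, -0.0001, -0.42], 'force': [0.5332, -0.9197, -0.131], 'moment': [-0.0134, -0.0136, -0.076], 'width': 0.0873}
scene 51.57192890564867 317.587430167104 207.18025857578965 [[0.454, -0.773, 0.443, 1.044], [0.891, 0.4, -0.217, -0.175], [-0.009, 0.493, 0.87, 1.058], [0.0, 0.0, 0.0, 1.0]] ['frame', 'range_z', 'vertical_fov', 'cx', 'cy', 'cam_to_world']
top 52.79584041572875 316.5954712141661 199.69804918582145 [[-0.018, 0.988, -0.151, 0.409], [-1.0, -0.018, -0.002, 0.064], [-0.004, 0.151, 0.988, 1.168], [0.0, 0.0, 0.0, 1.0]] ['frame', 'range_z', 'vertical_fov', 'cx', 'cy', 'cam_to_world']
```

View pics/top0.png

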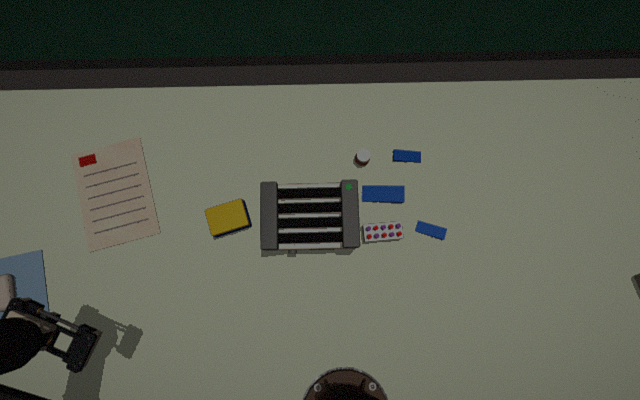

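View pics/scene0.png

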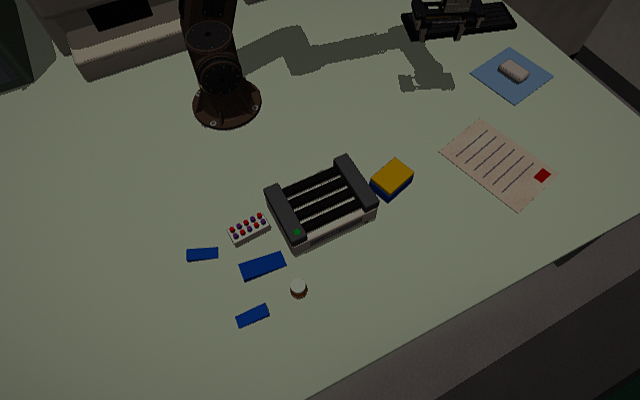

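Both views agree. In the top view the mixer is centred near (310,215) with the green dot at (349,186). The large blue wedge is at (383,194), the rack at (383,232) and the jar at (363,156). The two smaller blue blocks are look-alikes.

```bash
cat > h.py <<'E'
import cv2,numpy as np
def pts(f,mask):
    v,u=np.nonzero(mask&(f["range_z"]>0));z=f["range_z"][v,u]
    fl=200/np.tan(np.radians(f["vertical_fov"]/2))
    P=np.c_[(u-f["cx"])/fl*z,-(v-f["cy"])/fl*z,-z,np.ones_like(z)]
    return (P@f["cam_to_world"].T)[:,:3]
def blobs(f,lo,hi,mn=15):
    m=cv2.inRange(cv2.cvtColor(f["frame"],cv2.COLOR_BGR2HSV),lo,hi)
    n,l,s,c=cv2.connectedComponentsWithStats(m)
    return [(s[i],c[i],l==i) for i in range(1,n) if s[i][4]>=mn]
def report(f):
    for nm,lo,hi in(("blue",(105,150,60),(125,255,255)),("green",(45,120,60),(85,255,255))):
        for s,c,m in blobs(f,lo,hi):
            p=pts(f,m); 
            if len(p)<5: continue
            r=cv2.minAreaRect((p[:,:2]*1000).astype(np.float32)); b=cv2.boxPoints(r)
            print(nm,c.round(1),s[4],"med",np.median(p,0).round(4),"rect",np.round(b).tolist(),"size",np.round(r[1],1))
            if nm=="blue":
                A=np.c_[p[:,:2],np.ones(len(p))];g=np.linalg.lstsq(A,p[:,2],rcond=None)[0]
                print("   zgrad",g[:2].round(3),"zrange",np.percentile(p[:,2],[2,98]).round(4))
E
python3 - <<'E'
import pickle;from h import *
d=pickle.load(open("f0.pkl","rb"))
for n in d: print(n);report(d[n])
f=d["top"];p=pts(f,np.ones((400,640),bool))
# mixer end block tops
q=p[(abs(p[:,2]-.117)<.008)&(p[:,0]>.25)&(p[:,0]<.65)&(abs(p[:,1])<.3)]
r=cv2.minAreaRect((q[:,:2]*1000).astype(np.float32));print("mixer",r,cv2.boxPoints(r).round(),q[:,2].mean())
q=p[(abs(p[:,2])<.004)&(abs(p[:,1]+.2)<.1)];print("bench z",q[:,2].mean())
q=p[(p[:,2]>.03)&(p[:,2]<.06)&(p[:,1]<-.06)&(p[:,1]>-.3)&(p[:,0]>.3)&(p[:,0]<.7)];print(len(q))
for lab,m in(("rack",q[q[:,0]<.47]),("jar",q[q[:,0]>.47])): print(lab,(m.min(0)).round(3),m.max(0).round(3))
E
```

```text
scene
blue [381.1 190.1] 27 med [0.5576 0.2682 0.0386] rect [[517.0, 256.0], [520.0, 248.0], [589.0, 277.0], [586.0, 284.0]] size [75.3  8. ]
   zgrad [ 0.082 -0.254] zrange [0.0368 0.0427]
blue [201.6 253.3] 342 med [ 0.4931 -0.2632  0.01  ] rect [[465.0, -297.0], [498.0, -307.0], [522.0, -228.0], [489.0, -218.0]] size [82.4 34.2]
   zgrad [-0.05  -0.161] zrange [0.0019 0.0184]
blue [261.8 264.8] 720 med [ 0.6017 -0.1294  0.0138] rect [[573.0, -186.0], [621.0, -189.0], [630.0, -69.0], [581.0, -66.0]] size [120.3  48.4]
   zgrad [-0.004 -0.169] zrange [0.0027 0.0244]
blue [251.6 315.3] 404 med [ 0.7142 -0.2064  0.0095] rect [[695.0, -246.0], [728.0, -248.0], [733.0, -166.0], [700.0, -164.0]] size [82.2 33.3]
   zgrad [0.038 0.157] zrange [0.0013 0.0178]
green [296.5 231.5] 34 med [ 0.6029 -0.0206  0.1185] rect [[596.0, -28.0], [611.0, -28.0], [612.0, -12.0], [596.0, -12.0]] size [15.8 15.7]
top
blue [406.9 155.6] 270 med [ 0.7128 -0.2039  0.0087] rect [[695.0, -243.0], [726.0, -246.0], [732.0, -165.0], [701.0, -163.0]] size [81.  31.1]
   zgrad [-0.004  0.163] zrange [0.0007 0.0174]
blue [383.  193.5] 647 med [ 0.6003 -0.1272  0.0137] rect [[575.0, -183.0], [621.0, -185.0], [627.0, -69.0], [581.0, -66.0]] size [117.   45.9]
   zgrad [-0.007 -0.167] zrange [0.002  0.0245]
blue [430.8 229.9] 306 med [ 0.4926 -0.2613  0.009 ] rect [[465.0, -292.0], [495.0, -302.0], [520.0, -227.0], [491.0, -217.0]] size [79.1 30.9]
   zgrad [-0.08  -0.148] zrange [0.0014 0.0178]
green [348.3 186.5] 32 med [ 0.6036 -0.0182  0.1175] rect [[596.0, -10.0], [597.0, -26.0], [611.0, -26.0], [610.0, -10.0]] size [14.1 16.1]
mixer ((532.4703369140625, 86.05996704101562), (178.25180053710938, 260.1321105957031), 0.3359397351741791) [[443. 216.]
 [444. -45.]
 [622. -43.]
 [621. 217.]] 0.11487087863770334
bench z 0.00027832269052427167
727
rack [ 0.463 -0.169  0.03 ] [ 0.47  -0.065  0.04 ]
jar [ 0.47  -0.185  0.03 ] [ 0.698 -0.06   0.056]
```

send_rows(
  motion=[
    {"offset":[8,7.9,0],"turn":8.5},
    {"offset":[16,15.8,0],"turn":17},
    {"offset":[24,23.7,0],"turn":25.5},
    {"offset":[32,31.6,0],"turn":34},
    {"offset":[40,39.5,0],"turn":42.5},
    {"offset":[48,47.4,0],"turn":51},
    {"offset":[56,55,0],"turn":59.5},
    {"offset":[63.8,63.1,0],"turn":68},
  ],
  hand=-1,
)

```text
t: 0.9
eef_pos: [0.4207, 0.2417, 0.4047]
ee_rot: [-3.142, 0.0, -1.612]
force: [1.0, 0.6, 0.4]
width: 0.0292
```

send_rows(
  motion=[
    {"offset":[46,-19.6,0],"turn":1},
    {"offset":[46,-19.6,0],"turn":1},
    {"offset":[46,-19.6,0],"turn":1},
    {"offset":[46,-19.6,0],"turn":1},
    {"offset":[46,-19.6,0],"turn":1},
    {"offset":[46,-19.6,0],"turn":1},
    {"offset":[46,-19.6,0],"turn":1},
    {"offset":[46,-19.6,0],"turn":1},
  ],
)

```text
t: 1.7
eef_pos: [0.5644, -0.1317, 0.4045]
ee_rot: [3.141, 0.0, -1.624]
force: [1.1, 1.0, -0.5]
width: 0.0003
```

send_rows(
  motion=[
    {"offset":[5,-2.1,0],"turn":0},
    {"offset":[9,-3.8,0],"turn":0},
    {"offset":[9,-3.8,0],"turn":0},
    {"offset":[9,-3.8,0],"turn":0},
  ],
)

```text
t: 2.1
eef_pos: [0.5971, -0.2227, 0.4033]
ee_rot: [3.139, 0.0, -1.627]
force: [-0.5, 0.3, -0.7]
width: 0.0002
```

send_rows(
  motion=[
    {"offset":[0,0,5],"turn":0},
    {"offset":[0,0,10],"turn":0},
    {"offset":[0,0,15],"turn":0},
    {"offset":[0,0,19],"turn":0},
    {"offset":[0,0,21],"turn":0},
    {"offset":[0,0,21.4],"turn":0},
    {"offset":[0,0,21.4],"turn":0},
  ],
)

```text
t: 2.8
eef_pos: [0.5974, -0.2205, 0.1908]
ee_rot: [3.141, -0.0, -1.623]
force: [-0.3, 0.2, 0.4]
width: 0.0001
```

Run:
```python
from station import *
import cv2,numpy as np;from h import *
s=get_state();print(s['eef_pos'],s['force'])
f=grab_frame("scene");report(f);cv2.imwrite("pics/s1.png",cv2.resize(f["frame"][170:340,170:400],None,fx=3,fy=3))
```

```text
[ 0.59740922 -0.22050251  0.19083602] [-0.25312781  0.22671857  0.36407995]
blue [380.  189.2] 34 med [0.5546 0.2654 0.0393] rect [[516.0, 257.0], [520.0, 248.0], [589.0, 276.0], [585.0, 285.0]] size [74.6 10.3]
   zgrad [ 0.133 -0.488] zrange [0.0347 0.0462]
blue [188.2 256. ] 40 med [ 0.4886 -0.2981  0.0151] rect [[470.0, -297.0], [472.0, -309.0], [614.0, -278.0], [612.0, -266.0]] size [145.4  12.3]
   zgrad [1.504 1.211] zrange [0.0115 0.2538]
blue [267.8 264.6] 457 med [ 0.6078 -0.1145  0.0115] rect [[584.0, -162.0], [625.0, -163.0], [629.0, -69.0], [589.0, -67.0]] size [94.4 40.6]
   zgrad [-0.007 -0.176] zrange [0.0019 0.0205]
blue [251.7 315.4] 412 med [ 0.7147 -0.2064  0.0097] rect [[695.0, -246.0], [729.0, -248.0], [733.0, -166.0], [699.0, -164.0]] size [82.  34.2]
   zgrad [0.04  0.156] zrange [0.0018 0.0179]
```

View pics/s1.png

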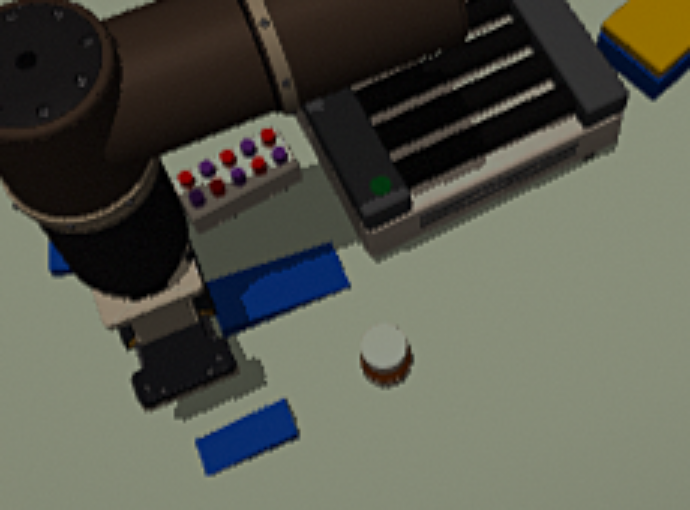

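send_rows(
  motion=[
    {"offset":[0,0,0.5],"turn":0},
    {"offset":[-1,0.05,0.5],"turn":0},
    {"offset":[-2,0.1,0.5],"turn":0},
    {"offset":[-2.5,0.13,0.5],"turn":0},
    {"offset":[-3,0.16,0.5],"turn":0},
    {"offset":[-3.5,0.18,0.5],"turn":0},
    {"offset":[-4,0.21,0.5],"turn":0},
    {"offset":[-4,0.21,0.5],"turn":0},
  ],
)

```text
t: 3.65
eef_pos: [0.5973, -0.1808, 0.1856]
ee_rot: [3.142, 0.0, -1.624]
force: [0.3, -1.3, 0.1]
width: 0.0002
```

Run:
```python
from station import *
import cv2,numpy as np;from h import *
s=get_state();print(s['eef_pos'],s['force'],s['ee_rot'])
f=grab_frame("scene");report(f)
```

```text
[ 0.59729447 -0.18082996  0.18563552] [ 0.25243753 -1.25597967  0.10667805] [ 3.14152826e+00  1.78997106e-04 -1.62366512e+00]
blue [379.7 188.9] 34 med [0.5527 0.264  0.0395] rect [[517.0, 259.0], [520.0, 251.0], [590.0, 275.0], [587.0, 283.0]] size [74.1  9. ]
   zgrad [ 0.107 -0.43 ] zrange [0.0365 0.0466]
blue [198.4 253.8] 273 med [ 0.4917 -0.2714  0.012 ] rect [[449.0, -268.0], [479.0, -314.0], [606.0, -228.0], [576.0, -183.0]] size [153.5  54.3]
   zgrad [ 0.572 -0.291] zrange [0.0042 0.0188]
blue [277.5 260. ] 357 med [ 0.607  -0.0847  0.0094] rect [[580.0, -124.0], [625.0, -127.0], [630.0, -53.0], [585.0, -50.0]] size [74.1 45.1]
   zgrad [ 0.007 -0.163] zrange [0.0022 0.0165]
blue [251.7 315.4] 412 med [ 0.7144 -0.2065  0.0094] rect [[695.0, -246.0], [729.0, -248.0], [734.0, -166.0], [700.0, -164.0]] size [82.2 34.3]
   zgrad [0.036 0.159] zrange [0.0013 0.0182]
green [296.8 232.3] 23 med [ 0.606  -0.021   0.1192] rect [[596.0, -20.0], [605.0, -30.0], [615.0, -22.0], [605.0, -11.0]] size [12.8 14.2]
```

send_rows(
  motion=[
    {"offset":[-0.6,0.03,0],"turn":0},
    {"offset":[-1.2,0.06,0],"turn":0},
    {"offset":[-1.8,0.1,0],"turn":0},
    {"offset":[-2.4,0.13,0],"turn":0},
    {"offset":[-3,0.16,0],"turn":0},
    {"offset":[-3.6,0.19,0],"turn":0},
    {"offset":[-4.2,0.22,0],"turn":0},
    {"offset":[-4.2,0.22,0],"turn":0},
  ],
)

```text
t: 4.5
eef_pos: [0.5975, -0.1385, 0.1857]
ee_rot: [-3.141, 0.0, -1.623]
force: [0.8, -0.6, -0.7]
width: 0.0002
```

send_rows(
  motion=[
    {"offset":[-0.2,0.01,0],"turn":0},
    {"offset":[-0.4,0.02,0],"turn":0},
    {"offset":[-0.4,0.02,0],"turn":0},
  ],
)

```text
t: 4.8
eef_pos: [0.5974, -0.1353, 0.1857]
ee_rot: [-3.141, 0.0, -1.624]
force: [-0.1, 0.4, 0.3]
width: 0.0005
```

send_rows(
  motion=[
    {"offset":[-0.2,0.01,0],"turn":0},
    {"offset":[-0.4,0.02,0],"turn":0},
    {"offset":[-0.4,0.02,0],"turn":0},
  ],
)

```text
t: 5.1
eef_pos: [0.5974, -0.1312, 0.1857]
ee_rot: [-3.142, 0.0, -1.624]
force: [0.6, -0.7, -0.0]
width: 0.0005
```

send_rows(
  motion=[
    {"offset":[-0.15,0.01,0],"turn":0},
    {"offset":[-0.3,0.02,0],"turn":0},
    {"offset":[-0.3,0.02,0],"turn":0},
  ],
)

```text
t: 5.4
eef_pos: [0.5973, -0.1282, 0.1857]
ee_rot: [-3.142, 0.0, -1.624]
force: [0.5, 0.0, 0.4]
width: 0.0004
```

send_rows(
  motion=[
    {"offset":[-0.15,0.01,0],"turn":0},
    {"offset":[-0.3,0.02,0],"turn":0},
    {"offset":[-0.3,0.02,0],"turn":0},
  ],
)

```text
t: 5.7
eef_pos: [0.5973, -0.1252, 0.1857]
ee_rot: [3.142, 0.0, -1.624]
force: [-0.2, -0.1, 1.4]
width: 0.0004
```

send_rows(
  motion=[
    {"offset":[-0.1,0.0,0],"turn":0},
    {"offset":[-0.2,0.01,0],"turn":0},
    {"offset":[-0.2,0.01,0],"turn":0},
  ],
)

```text
t: 6.0
eef_pos: [0.5973, -0.1233, 0.1857]
ee_rot: [-3.142, 0.0, -1.624]
force: [-1.0, -1.5, 0.2]
width: 0.0004
```

send_rows(
  motion=[
    {"offset":[-0.1,0.0,0],"turn":0},
    {"offset":[-0.2,0.01,0],"turn":0},
    {"offset":[-0.2,0.01,0],"turn":0},
  ],
)

```text
t: 6.3
eef_pos: [0.5973, -0.1213, 0.1856]
ee_rot: [3.142, 0.0, -1.624]
force: [-0.2, -0.3, 0.3]
width: 0.0007
```

Run:
```python
from station import *
import cv2,numpy as np;from h import *
f=grab_frame("scene");report(f)
print(get_state()['force'])
cv2.imwrite("pics/s2.png",cv2.resize(f["frame"][170:340,170:400],None,fx=3,fy=3))
```

```text
blue [380.  189.2] 32 med [0.5535 0.2647 0.0393] rect [[517.0, 256.0], [520.0, 247.0], [590.0, 275.0], [586.0, 285.0]] size [75.5 10.1]
   zgrad [ 0.15  -0.421] zrange [0.0355 0.0448]
blue [201.5 253.3] 342 med [ 0.4933 -0.2633  0.0097] rect [[464.0, -297.0], [496.0, -308.0], [523.0, -230.0], [492.0, -219.0]] size [82.4 33.5]
   zgrad [-0.038 -0.16 ] zrange [0.0013 0.0178]
blue [294.4 254.8] 138 med [ 0.6186 -0.046   0.0124] rect [[589.0, -62.0], [625.0, -65.0], [629.0, 7.0], [593.0, 9.0]] size [71.9 36.5]
   zgrad [ 0.026 -0.197] zrange [0.0028 0.0183]
blue [251.7 315.4] 411 med [ 0.7145 -0.2065  0.0095] rect [[694.0, -246.0], [729.0, -248.0], [734.0, -166.0], [699.0, -164.0]] size [82.1 35.5]
   zgrad [0.037 0.162] zrange [0.0007 0.0183]
green [296.6 231.5] 34 med [ 0.6034 -0.0202  0.118 ] rect [[592.0, -15.0], [599.0, -30.0], [613.0, -24.0], [606.0, -9.0]] size [14.7 16.5]
[ 0.49123664 -0.34412188  0.4703324 ]
```

View pics/s2.png

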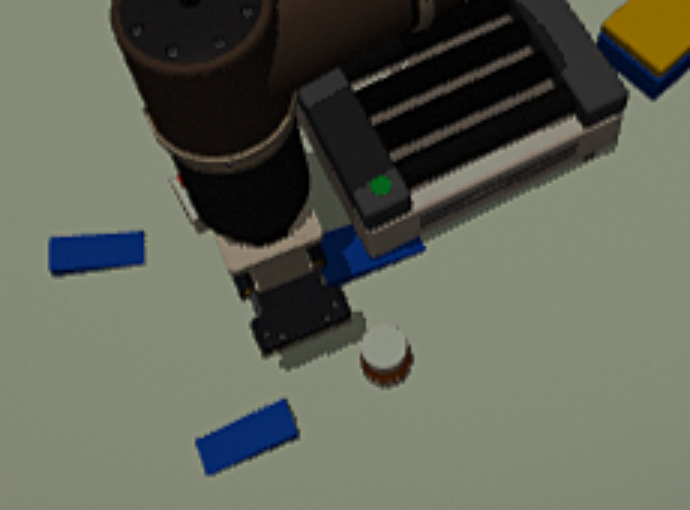

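The wedge's thin end is under the mixer corner, around (385,245) in the crop. The mixer hasn't moved and nothing else is disturbed. It isn't snug yet, so I'll continue in fine steps.

send_rows(
  motion=[
    {"offset":[-0.1,0.0,0],"turn":0},
    {"offset":[-0.2,0.01,0],"turn":0},
    {"offset":[-0.2,0.01,0],"turn":0},
  ],
)

```text
t: 6.65
eef_pos: [0.5973, -0.1194, 0.1857]
ee_rot: [3.142, -0.0, -1.624]
force: [-0.2, -1.9, 0.6]
width: 0.0004
```

send_rows(
  motion=[
    {"offset":[-0.1,0.0,0],"turn":0},
    {"offset":[-0.1,0.0,0],"turn":0},
    {"offset":[-0.1,0.0,0],"turn":0},
  ],
)

```text
t: 6.95
eef_pos: [0.5973, -0.1186, 0.1857]
ee_rot: [3.141, -0.0, -1.624]
force: [-0.7, -5.9, 0.0]
width: 0.0003
```

send_rows(
  motion=[
    {"offset":[-0.1,0.01,0],"turn":0},
    {"offset":[-0.1,0.01,0],"turn":0},
    {"offset":[-0.1,0.01,0],"turn":0},
  ],
)

```text
t: 7.25
eef_pos: [0.5972, -0.1179, 0.1857]
ee_rot: [3.141, -0.001, -1.624]
force: [-0.4, -6.0, 0.2]
width: 0.0002
```

send_rows(
  motion=[
    {"offset":[-0.05,0.0,0],"turn":0},
    {"offset":[-0.1,0.0,0],"turn":0},
    {"offset":[-0.1,0.0,0],"turn":0},
    {"offset":[-0.1,0.0,0],"turn":0},
  ],
)

```text
t: 7.65
eef_pos: [0.5971, -0.1173, 0.1857]
ee_rot: [3.141, -0.001, -1.624]
force: [-0.2, -10.4, 0.3]
width: 0.0001
```

Run:
```python
from station import *
import cv2,numpy as np;from h import *
f=grab_frame("scene");report(f)
s=get_state();print(s['force'],s['eef_pos'])
```

```text
blue [380.4 189.5] 32 med [0.5567 0.2662 0.0399] rect [[518.0, 254.0], [521.0, 248.0], [590.0, 276.0], [587.0, 283.0]] size [74.8  7.5]
   zgrad [ 0.024 -0.198] zrange [0.0358 0.045 ]
blue [201.5 253.3] 342 med [ 0.4933 -0.2632  0.0097] rect [[464.0, -297.0], [497.0, -308.0], [523.0, -229.0], [490.0, -218.0]] size [82.9 34.6]
   zgrad [-0.025 -0.167] zrange [0.0013 0.0178]
blue [295.9 254.5] 127 med [ 0.6192 -0.0442  0.0117] rect [[592.0, -59.0], [624.0, -62.0], [631.0, 9.0], [599.0, 12.0]] size [71.5 32. ]
   zgrad [-0.047 -0.174] zrange [0.0022 0.0202]
blue [251.6 315.4] 410 med [ 0.7146 -0.2065  0.0097] rect [[694.0, -246.0], [729.0, -248.0], [735.0, -166.0], [700.0, -164.0]] size [82.2 35.1]
   zgrad [0.034 0.154] zrange [0.0022 0.0182]
green [296.5 231.5] 35 med [ 0.6042 -0.02    0.1183] rect [[594.0, -26.0], [607.0, -31.0], [613.0, -15.0], [601.0, -10.0]] size [17.8 13.9]
[ -0.76841488 -10.96686377   0.06459118] [ 0.59713785 -0.11732552  0.18567253]
```

Seated at about 10 N with the mixer in place. Next I back off, lift, and move over the dot.

send_rows(
  motion=[
    {"offset":[0.5,0,0],"turn":0},
    {"offset":[2,0,0],"turn":0},
    {"offset":[4,0,0],"turn":0},
    {"offset":[4,0,-4],"turn":0},
    {"offset":[4,0,-8],"turn":0},
    {"offset":[4,0,-12],"turn":0},
    {"offset":[4,0,-16],"turn":0},
    {"offset":[4,0,-16],"turn":0},
  ],
)

```text
t: 8.5
eef_pos: [0.5968, -0.1571, 0.3523]
ee_rot: [-3.131, -0.0, -1.623]
force: [0.2, 0.7, -0.5]
width: 0.0006
```

Run:
```python
from station import *
import cv2,numpy as np;from h import *
s=get_state();print(s['force'],s['eef_pos'])
for n in("scene","top"):
    f=grab_frame(n);print(n);report(f)
    p=pts(f,np.ones((400,640),bool))
    if n=="top":
        q=p[(abs(p[:,2]-.117)<.008)&(p[:,0]>.43)&(p[:,0]<.64)&(p[:,1]>-.06)&(p[:,1]<.23)]
        A=np.c_[q[:,:2],np.ones(len(q))];print("tilt",np.linalg.lstsq(A,q[:,2],rcond=None)[0].round(4),len(q))
cv2.imwrite("pics/t3.png",cv2.resize(f["frame"][140:260,240:460],None,fx=3.5,fy=3.5))
```

```text
[ 0.2408754   0.65547508 -0.47902012] [ 0.59676659 -0.15708335  0.35228633]
scene
blue [379.7 188.9] 35 med [0.5524 0.2653 0.0398] rect [[517.0, 256.0], [520.0, 248.0], [590.0, 276.0], [586.0, 284.0]] size [74.9  8.3]
   zgrad [ 0.173 -0.57 ] zrange [0.036  0.0468]
blue [287.  254.9] 322 med [ 0.6104 -0.0605  0.0155] rect [[567.0, -93.0], [623.0, -97.0], [630.0, 9.0], [574.0, 13.0]] size [105.9  56.4]
   zgrad [ 0.012 -0.172] zrange [0.0031 0.0227]
blue [201.5 253.3] 342 med [ 0.4931 -0.2632  0.01  ] rect [[465.0, -297.0], [497.0, -308.0], [523.0, -229.0], [491.0, -218.0]] size [83.1 33.3]
   zgrad [-0.05 -0.16] zrange [0.0021 0.0184]
blue [251.7 315.4] 413 med [ 0.7144 -0.2062  0.0098] rect [[695.0, -246.0], [730.0, -248.0], [734.0, -166.0], [700.0, -164.0]] size [82.2 34.1]
   zgrad [0.007 0.158] zrange [0.0015 0.0173]
green [296.4 231.4] 37 med [ 0.6022 -0.0207  0.1183] rect [[593.0, -23.0], [605.0, -32.0], [615.0, -19.0], [603.0, -10.0]] size [17.  15.2]
top
blue [374.5 192.1] 34 med [ 0.6066 -0.1019  0.0223] rect [[577.0, -102.0], [619.0, -107.0], [619.0, -98.0], [578.0, -93.0]] size [ 8.7 41.5]
   zgrad [-0.037 -0.133] zrange [0.0169 0.0257]
blue [430.7 229.9] 305 med [ 0.4927 -0.2603  0.0092] rect [[465.0, -293.0], [494.0, -303.0], [521.0, -227.0], [492.0, -217.0]] size [80.4 30.7]
   zgrad [-0.064 -0.153] zrange [0.0017 0.0176]
tilt [0.     0.0636 0.1041] 1836
```

View pics/t3.png

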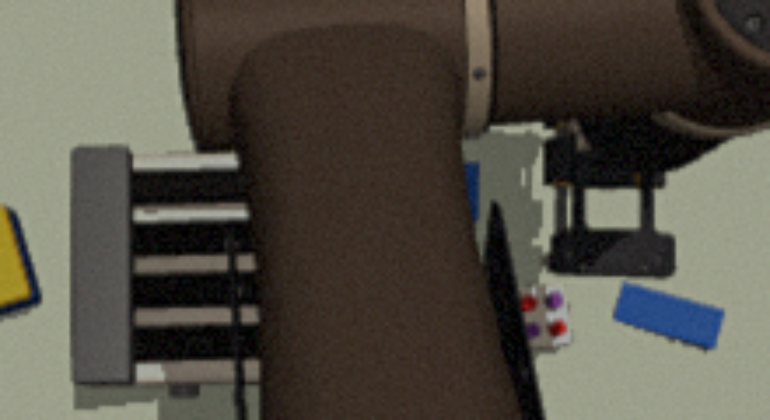

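The arm hides the near end of the mixer in this view. The scene-camera numbers put the wedge at y of about -0.107 to +0.012 with the dot unmoved. Moving over the dot.

send_rows(
  motion=[
    {"offset":[-4,0.1,0],"turn":0},
    {"offset":[-8,0.3,0],"turn":0},
    {"offset":[-12,0.4,0],"turn":0},
    {"offset":[-13.8,0.4,0],"turn":0},
    {"offset":[-13.8,0.4,2],"turn":0},
    {"offset":[-13.8,0.4,4],"turn":0},
    {"offset":[-13.8,0.4,4.5],"turn":0},
    {"offset":[-13.8,0.4,4.5],"turn":0},
  ],
)

```text
t: 9.4
eef_pos: [0.5983, -0.0187, 0.2992]
ee_rot: [3.139, -0.001, -1.624]
force: [0.5, -0.3, 0.4]
width: 0.0007
```

send_rows(
  motion=[
    {"offset":[0,0,0.15],"turn":0},
    {"offset":[0,0,0.3],"turn":0},
    {"offset":[0,0,0.35],"turn":0},
    {"offset":[0,0,0.35],"turn":0},
  ],
)

```text
t: 9.8
eef_pos: [0.5986, -0.0184, 0.2976]
ee_rot: [-3.141, 0.0, -1.624]
force: [-0.2, 0.5, -0.3]
width: 0.0004
```

send_rows(
  motion=[
    {"offset":[0,0,0.05],"turn":0},
    {"offset":[0,0,0.05],"turn":0},
  ],
)

```text
t: 10.0
eef_pos: [0.5986, -0.0183, 0.2968]
ee_rot: [-3.141, 0.0, -1.624]
force: [-0.3, 0.0, -0.2]
width: 0.0005
```

send_rows(
  motion=[
    {"offset":[0,0,0.08],"turn":0},
    {"offset":[0,0,0.15],"turn":0},
    {"offset":[0,0,0.15],"turn":0},
  ],
)

```text
t: 10.3
eef_pos: [0.5986, -0.0183, 0.2954]
ee_rot: [-3.141, -0.0, -1.624]
force: [-1.2, -0.5, 2.6]
width: 0.0001
```

send_rows(
  motion=[
    {"offset":[0,0,0.05],"turn":0},
    {"offset":[0,0,0.05],"turn":0},
  ],
)

```text
t: 10.5
eef_pos: [0.5986, -0.0182, 0.2954]
ee_rot: [-3.141, -0.0, -1.624]
force: [-2.9, 0.6, 6.1]
width: 0.0004
```

Contact is stiff. One more half-millimetre, then hold for over a second.

send_rows(
  motion=[
    {"offset":[0,0,0.05],"turn":0},
    {"offset":[0,0,0.05],"turn":0},
  ],
)

```text
t: 10.7
eef_pos: [0.5986, -0.0183, 0.2953]
ee_rot: [-3.141, -0.0, -1.624]
force: [-4.4, 1.0, 9.6]
width: -0.0
```

send_rows(
  motion=[
    {"offset":[0,0,0.02],"turn":0},
    {"offset":[0,0,0.02],"turn":0},
    {"offset":[0,0,0.02],"turn":0},
    {"offset":[0,0,0.02],"turn":0},
    {"offset":[0,0,0.02],"turn":0},
    {"offset":[0,0,0.02],"turn":0},
    {"offset":[0,0,0.02],"turn":0},
    {"offset":[0,0,0.02],"turn":0},
  ],
)

```text
t: 11.5
eef_pos: [0.5986, -0.0183, 0.2953]
ee_rot: [-3.141, -0.0, -1.624]
force: [-4.1, 1.0, 10.9]
width: 0.0005
```

send_rows(
  motion=[
    {"offset":[0,0,0],"turn":0},
    {"offset":[0,0,0],"turn":0},
    {"offset":[0,0,0],"turn":0},
    {"offset":[0,0,0],"turn":0},
  ],
)

```text
t: 11.9
eef_pos: [0.5986, -0.0183, 0.2953]
ee_rot: [-3.141, -0.0, -1.624]
force: [-3.9, 0.9, 12.0]
width: 0.0004
```

send_rows(
  motion=[
    {"offset":[0,0,-1],"turn":0},
    {"offset":[0,0,-4],"turn":0},
    {"offset":[0,0,-8],"turn":0},
    {"offset":[0,0,-12],"turn":0},
    {"offset":[-5,2,-12],"turn":0},
    {"offset":[-10,4,-12],"turn":0},
    {"offset":[-15,6,-12],"turn":0},
    {"offset":[-19,8,-12],"turn":0},
  ],
)

```text
t: 12.7
eef_pos: [0.5305, 0.1714, 0.4145]
ee_rot: [-3.141, 0.0, -1.625]
force: [1.6, 0.9, -0.3]
width: 0.0004
```

send_rows(
  motion=[
    {"offset":[-4.5,2,0],"turn":0},
    {"offset":[-9,4,0],"turn":0},
    {"offset":[-13.5,6,0],"turn":0},
    {"offset":[-18,8,0],"turn":0},
    {"offset":[-22,10,0],"turn":0},
    {"offset":[-26,12,0],"turn":0},
    {"offset":[-30,14,0],"turn":0},
    {"offset":[-30,14,0],"turn":0},
  ],
)

```text
t: 13.5
eef_pos: [0.4053, 0.4812, 0.4134]
ee_rot: [3.141, 0.0, -1.62]
force: [-0.6, -0.6, -0.7]
width: 0.0005
```

Run:
```python
from station import *
import cv2,numpy as np,pickle;from h import *
d0=pickle.load(open("f0.pkl","rb"))
s=get_state();print(s['t'],s['force'],s['eef_pos'])
f=grab_frame("top");report(f)
for g in(d0["top"],f):
    p=pts(g,np.ones((400,640),bool))
    q=p[(abs(p[:,2]-.117)<.006)&(p[:,0]>.43)&(p[:,0]<.64)&(p[:,1]>-.06)&(p[:,1]<.23)]
    A=np.c_[q[:,:2],np.ones(len(q))];r=cv2.minAreaRect((q[:,:2]*1000).astype(np.float32))
    print("tilt",np.linalg.lstsq(A,q[:,2],rcond=None)[0].round(4),len(q),np.round(r[0],1),np.round(r[1],1),round(r[2],2))
cv2.imwrite("pics/t4.png",cv2.resize(f["frame"],None,fx=1.25,fy=1.25))
```

```text
13.5 [-0.6160699  -0.59110059 -0.65481608] [0.40532078 0.48116717 0.41336379]
blue [406.8 155.7] 273 med [ 0.7127 -0.203   0.0095] rect [[695.0, -243.0], [727.0, -245.0], [731.0, -165.0], [699.0, -163.0]] size [80.6 32.2]
   zgrad [-0.     0.158] zrange [0.0004 0.0176]
blue [366.7 194.4] 287 med [ 0.5982 -0.0797  0.0188] rect [[574.0, -104.0], [619.0, -107.0], [621.0, -55.0], [576.0, -53.0]] size [51.4 44.8]
   zgrad [-0.013 -0.159] zrange [0.0126 0.0244]
blue [430.8 229.9] 305 med [ 0.4926 -0.2611  0.0094] rect [[465.0, -294.0], [494.0, -304.0], [520.0, -227.0], [491.0, -217.0]] size [80.7 30.9]
   zgrad [-0.048 -0.15 ] zrange [0.0016 0.0174]
green [348.3 186.5] 32 med [ 0.6037 -0.0184  0.1182] rect [[593.0, -15.0], [600.0, -29.0], [614.0, -22.0], [608.0, -8.0]] size [16.4 14.8]
tilt [ 9.000e-04 -1.000e-04  1.155e-01] 2992 [532.5  86. ] [178.3 260. ] 0.34
tilt [ 2.300e-03 -1.000e-04  1.148e-01] 2959 [532.5  86. ] [178. 260.] 0.36
```

View pics/t4.png

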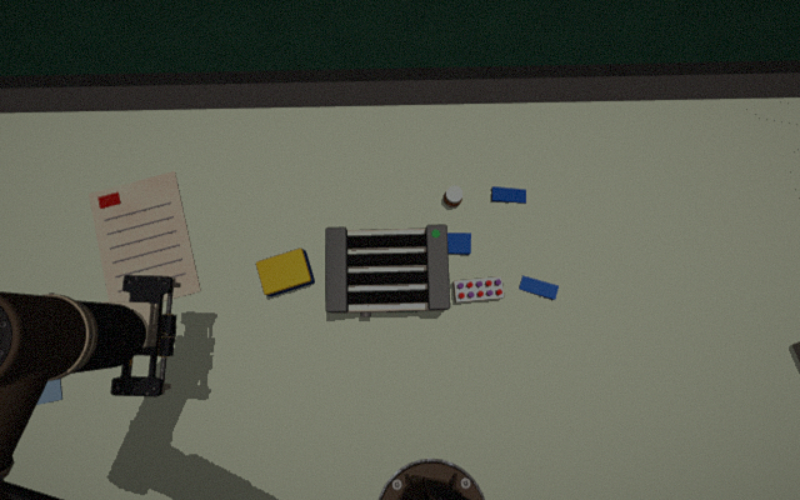

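The mixer is in place and level: tilt changed by about 1.5 mrad and the centre is unmoved. The wedge heel shows at (460,243), under the dot's corner, and the bystanders are untouched. Handing in.

```bash
python3 -c "
from station import *
print(job_done())"
```

```text
the job is handed in; nothing more can be done
None
```

The wedge is snug under the orange foot and the mixer no longer rocks when pressed. I handed the job in after about 13.5 s of the 51 s allowed; no verdict came back.

- **Push:** I slid the blue wedge about 7 cm along the bench with the closed fingertips. The push force stayed near 1 N, then rose to about 10–11 N as the wedge seated. The foot centre lies about 30 mm in from the thin edge and within about 5 mm of the wedge's centre line.
- **Press:** I pressed beside the green dot at 10–12 N for just over a second. The fingertips did not sink measurably, so the corner held.
- **Final top view:** The arm was well clear. The mixer's centre was unmoved, and its tilt had changed by about 1.5 mrad against the 15 mrad limit. The rack, jar and box were where they started.
- **Not confirmed:** The load the wedge carries after release was never measured directly. I inferred it from the push force and the firm press. One tilt estimate taken mid-task was unusable because the arm blocked the camera, and I repeated it at the end.

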